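# Draw the sprung height gauge to its red band at the laser marking fixture

## Robot

A 6-joint arm with a two-finger parallel gripper is mounted at the origin on the work surface. World frame = base frame: x ahead of the robot, y to its left, z up, the work surface at z = 0. Lengths are in m, angles in rad, forces in N, time in s.
With the tool pointing down it reaches from about 0.3 to 1 m from the base axis. Payload 5.1 kg.
Tool frame: the origin (TCP) lies midway between the tips of the shut fingers; the grasp point (between the pads) lies 19 mm behind it; z points along the fingers, y is the direction in which the jaws open and shut (so a half turn about z gives the same grasp; the last joint's range is limited). The gripper opens to 95 mm and grips with 3 to 60 N. Pads are 20 mm wide; open, the fingers measure 119 mm over their backs; the gripper's body (75 mm by 180 mm) begins 59 mm behind the grasp point.
Start: joints at [-1.37, 0.124, 1.65, -0, 1.367, -0.083], TCP at [0.182, -0.624, 0.215] pointing down, gripper open.
Joint ranges: [-2.61, 2.61], [-1.02, 2.33], [0.03, 2.71], [-1.35, 4.49], [0.32, 2.68], [-2.91, 2.91]. Speed limits (rad/s): [2.57, 2.57, 3.14, 3.14, 3.14, 3.14].

## Interface

Orientations are given as a unit quaternion [w, x, y, z].
In Python, from plant import ctrl, eoat, inverse_kinematics, cams, order, sensors gives the robot as it stands. The module is installed in compiled form; this text tells all that it offers. Calls block until the motion is done:
- ctrl.movep(position, orientation): joint-space move of the TCP to a pose.
- ctrl.move_linear(position, attitude=None, rate=0.15, max_force=None): straight line of the TCP; attitude=None keeps the orientation; rate is the mean speed in m/s. With max_force (N) it stops when the force on the tool has changed by that much, and returns True; else False.
- ctrl.move_j(angles): joint-space move.
- eoat.open_jaws() and eoat.close_gripper(effort=None): open the fingers fully, or close them until they stop; effort is the grip in N (None keeps the last).
- ctrl.sleep(seconds).
- inverse_kinematics(position, orientation): joint angles nearest the present ones, or None.
- cams.capture(name): name is "scene" or "top" or "wrist"; returns a dict with "image" (400x640x3 uint8, blue, green, red), "z_map" (400x640 float32, m along the optical axis (not along the pixel's ray), 0 where there is no reading), "camera_matrix" (3x3 intrinsics, pixels), "dist_coeffs" ([k1, k2, p1, p2, k3] as OpenCV has them; the pictures are not rectified), "rvec" (rotation vector, rad) and "tvec" (3), from world to camera coordinates, as OpenCV has them; the wrist camera has in their place "T_tool_cam" (4x4, takes a point from camera to tool coordinates, whose origin is the TCP and whose axes are the flange's). Camera axes: x right, y down, z forward; pixel columns grow to the right and rows downward; lengths in m; the calibration is good to about 2 mm. A picture is of the moment at which its call begins: read the wrist's pose just before it.
A pose or a line that the arm cannot do raises ctrl.Unreachable and nothing moves.
- order.job_done(): hands the job in, once; it reports no verdict.
Trained networks look in a picture, given as the dict that the camera call returned (one of the last four; its "shot" number tells which), for a name from the list of things; names that differ only in an ending like _2 or _b are one class to them, and where a whole thing is asked for, a point or a joint stands for the part that bears it (a point fixed in the world has none). Each returns a list of dicts, best first, with "score" (0 to 1); they miss things now and then, are a little off and sometimes report something else, mostly with a low value. They report only what shows in the picture. A call takes as long as a camera call. They do not tell look-alikes from the thing itself.
- cams.find_in(picture, query): "extent" ([left, top, right, bottom] in pixels, round what is visible of it).
Readings, each from a call of its own:
- sensors.current_time(): time.
- sensors.current_joint_pos(): joint angles.
- sensors.current_qvel(): joint speeds.
- sensors.current_tau(): joint torques, N m.
- sensors.current_ee_pos(): TCP position.
- sensors.current_tool_rot(): TCP orientation.
- sensors.current_wrist_force(): force on the tool from outside, world axes, zero at the start.
- sensors.current_ft_torque(): the same for the moment, N m.
- sensors.current_gripper_width(): opening from 0.0 (shut) to 1.0 (fully open).
Only numpy, scipy, OpenCV 4.12 (cv2) and the standard library are available. Lean on these libraries where they do the work, as an engineer would, in place of code of your own. Each camera call takes 0.05 s, during which the arm holds its last target.

## Task

I want to check the focus height over the marking fixture. Take the telescoping gauge by its black grip and pull it up out of the blue cup, slide its tube all the way into the slot of the dark steel fork so that its round brass foot is caught under the fork plate, then pull the grip straight up against the inner spring until the tube's mouth stands within the red band on the white rod. Finish while still holding it there, upright and steady, and leave the cup, the two coils and the carton where they are.

Things in the scene. Friction and masses are not known exactly. Their poses are not given: they have to be found in the camera images.
- gauge_grip (a point): Centre of the gauge's black rubber grip, a block 30 mm (its x) by 18 mm (its y) by 34 mm tall (z, along the gauge, up); pinch it across the 18 mm. The gauge stands upright in the blue cup at the start. The grip sits on a white rod 10 mm thick that telescopes in a steel tube; with the rod fully in, the grip centre is 151 mm above the underside of the foot and 16 mm of bare rod shows between grip and tube mouth. Gauge mass 100 to 160 g.
- gauge_foot (a point): On the gauge's axis, centre of the top face of its round brass foot (36 mm diameter, 8 mm thick, its underside is 8 mm below this point) at the bottom of the steel tube (16 mm diameter, 110 mm long above this point, brass collar 20 mm wide at its mouth). Its z runs along the tube towards the grip. With the rod fully in it lies 143 mm below the grip centre.
- gauge: The gauge as a whole; origin at the centre of the underside of its foot, z along the tube towards the grip.
- gauge_rod (a joint): How far the rod is drawn out of the tube, in m: 0 fully in, stop at 0.075. A spring pulls it in: about 3 N to start it, rising by 1.2 N per 10 mm (8.4 N at 0.045), so it stays in when the gauge is lifted by the grip. The red band on the rod is 10 mm tall: its upper edge comes out at the tube's mouth at 0.040 and its lower edge at 0.050.
- cup_rim (a point): Centre of the mouth of the blue cup, 85 mm above the table; the cup is 60 mm in outer diameter with 4 mm wall and 10 mm thick floor, weighs 0.7 kg and stands loose.
- cup: The blue cup; origin at the centre of its underside, on the table.
- fork: The fixed fork fixture: dark steel plate 6 mm thick (62 to 68 mm above the table, 80 mm wide) carried by an upright wall at its far (+x) end on a grey base plate 10 mm thick. A slot 22 mm wide runs along its own x axis, open and flared at the -x end, closed at the +x end. Origin on the table below the slot's seat; slide the tube in along +x. The plate's straight part begins 25 mm before the seat, the flare's tips 47 mm before it; the grey base begins 35 mm before the seat.
- fork_seat (a point): The slot's seat: point on the slot's middle line level with the plate's underside, 62 mm above the table, axes as the fork; a 16 mm tube centred here has 3 mm of play at each side and 3 mm to the slot's closed end. Under the plate there is 52 mm of free height above the base.
- coil_a: Loose grey round coil workpiece, 56 mm diameter, 23 mm tall, origin at its underside; leave it.
- coil_b: A second one like it; leave it.
- carton: Loose brown carton 70 x 100 x 45 mm, origin at the centre of its underside; leave it.
Things that resemble listed ones, but are neither listed nor needed, are in the scene too. Of the things that look like the gauge, the smallest one is meant.

How it is judged:
On the way, in this order (a step that is already met when the one before it is completed fails the run):
1. the gauge is lifted by the fingers, its foot clear above the cup's rim (height (world z) of gauge above 0.088 m and contact force between the fingers and gauge above 0.5 N and contact force between gauge and cup below 0.05 N), for 0.1 s.
2. the gauge's tube is in the fork's slot with the foot under the plate (horizontal distance between gauge_foot and fork_seat below 0.02 m and y of gauge_foot in the frame of fork_seat between -0.009 and 0.009 m and z of gauge_foot in the frame of fork_seat below 0.004 m and angle between gauge's own z axis and vertical below 0.25 rad), for 0.1 s.
At the end, for the whole second after the job is handed in: Fingers hold the gauge within 0.17 rad of vertical; its foot bears up under the fork plate (over 2 N), within 20 mm of the seat and 9 mm of the slot's middle; the rod is out 38 to 52 mm and still; cup upright, moved under 40 mm; coils and carton under 30 mm (horizontal distance between gauge_foot and fork_seat below 0.02 m and y of gauge_foot in the frame of fork_seat between -0.009 and 0.009 m and value of joint gauge_rod between 0.038 and 0.052 m and velocity of joint gauge_rod between -0.01 and 0.01 m/s and z of gauge_foot in the frame of fork_seat between -0.01 and 0.004 m and angle between gauge's own z axis and vertical below 0.17 rad and contact force between gauge and fork above 2 N and contact force between the fingers and gauge above 2 N and contact force between gauge and cup below 0.1 N and angle between cup's own z axis and vertical below 0.1 rad and distance of cup from where it was at the start of the episode below 0.04 m and distance of each of coil_a, coil_b, carton from where it was at the start of the episode below 0.03 m); the arm keeps its last pose, push and grip.
It fails at once if the cup is tipped over (angle between cup's own z axis and vertical above 0.5 rad).
It fails at once if a coil or the carton is pushed away (distance of any of coil_a, coil_b, carton from where it was at the start of the episode above 0.05 m).
It also fails if it takes over 54 s, if anything falls off the work surface, if the arm or the gripper's body presses on something with over 40 N, if the wrist force passes 120 N, or if a joint passes its speed limit or range.

## Working session

There is one attempt and no reset: what is moved stays moved. The work goes in short steps, each a Python script; the robot and the scene stay as the last script left them, time stands still between calls to the robot, and variables do not carry over. Pictures are saved under pics/ and viewed, and the job is handed in when it is done.

```bash
mkdir -p pics; ls; cat > h.py <<'E'
import numpy as np, cv2, pickle
from plant import ctrl, eoat, inverse_kinematics, cams, order, sensors
def shot(n,tag):
    p=sensors.current_ee_pos(); q=sensors.current_tool_rot()
    d=cams.capture(n); d['ee']=p; d['q']=q
    pickle.dump(d,open(f'pics/{tag}.pkl','wb')); cv2.imwrite(f'pics/{tag}.png',d['image']); return d
def extr(d):
    if 'rvec' in d and d['rvec'] is not None:
        R,_=cv2.Rodrigues(np.array(d['rvec'],float)); t=np.array(d['tvec'],float).ravel()
        return R.T, -R.T@t   # cam->world
    w,x,y,z=d['q']; from scipy.spatial.transform import Rotation as Ro
    R=Ro.from_quat([x,y,z,w]).as_matrix(); T=np.array(d['T_tool_cam'])
    return R@T[:3,:3], R@T[:3,3]+np.array(d['ee'])
def ray(d,uv):
    uv=np.array(uv,float).reshape(-1,1,2)
    n=cv2.undistortPoints(uv,np.array(d['camera_matrix']),np.array(d['dist_coeffs'],float)).reshape(-1,2)
    return np.c_[n,np.ones(len(n))]
def world(d,uv,z=None):
    r=ray(d,uv); R,c=extr(d)
    if z is None:
        zz=np.array([d['z_map'][int(round(v)),int(round(u))] for u,v in np.array(uv).reshape(-1,2)])
        return (r*zz[:,None])@R.T+c
    w=r@R.T; return c+w*((z-c[2])/w[:,2])[:,None]
def cloud(d):
    H,W=d['z_map'].shape; u,v=np.meshgrid(np.arange(W),np.arange(H))
    r=ray(d,np.c_[u.ravel(),v.ravel()]); R,c=extr(d)
    P=(r*d['z_map'].ravel()[:,None])@R.T+c
    P[d['z_map'].ravel()==0]=np.nan
    return P.reshape(H,W,3)
E
python3 - <<'E'
from h import *
for n in ['scene','top']:
    d=shot(n,n+'0'); print(n,[k for k in d],extr(d)[1],np.array(d['camera_matrix']).round(1).tolist())
    for q in ['gauge','cup','fork','coil_a','carton','gauge_grip']:
        print(q,[( [int(x) for x in r['extent']],round(r['score'],2)) for r in cams.find_in(d,q)])
print(sensors.current_time(),sensors.current_tool_rot())
E
```

```text
pics
scene ['image', 'z_map', 'camera_matrix', 'dist_coeffs', 'rvec', 'tvec', 'shot', 'ee', 'q'] [1.18861809 0.06252156 0.97141681] [[472.0, 0.0, 314.7], [0.0, 472.0, 206.3], [0.0, 0.0, 1.0]]
gauge [([401, 197, 443, 271], 0.87), ([411, 177, 427, 213], 0.84), ([411, 122, 449, 204], 0.58)]
cup [([398, 196, 424, 235], 0.76)]
fork [([209, 148, 248, 200], 0.69)]
coil_a [([251, 271, 274, 299], 0.75), ([288, 222, 312, 246], 0.66)]
carton [([314, 278, 365, 322], 0.63)]
gauge_grip [([423, 127, 446, 152], 0.76), ([416, 199, 438, 228], 0.7), ([416, 176, 427, 198], 0.49)]
top ['image', 'z_map', 'camera_matrix', 'dist_coeffs', 'rvec', 'tvec', 'shot', 'ee', 'q'] [ 0.56914883 -0.00115598  0.8057867 ] [[371.1, 0.0, 321.5], [0.0, 371.1, 199.7], [0.0, 0.0, 1.0]]
gauge [([124, 266, 200, 304], 0.97), ([169, 222, 204, 238], 0.76), ([154, 152, 222, 200], 0.63)]
cup [([185, 219, 218, 246], 0.9)]
fork [([395, 253, 453, 314], 0.71), ([168, 220, 188, 241], 0.7)]
coil_a [([312, 199, 338, 231], 0.92), ([351, 136, 375, 164], 0.77)]
carton [([170, 220, 191, 241], 0.65), ([259, 117, 308, 161], 0.63)]
gauge_grip [([153, 156, 189, 181], 0.93), ([168, 220, 188, 240], 0.64)]
0.7 [ 6.22324391e-05  9.89950908e-01  1.41411445e-01 -3.29013915e-06]
```

View pics/scene0.png

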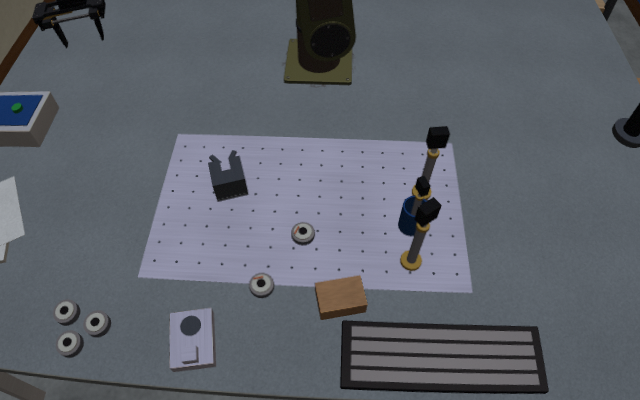

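View pics/top0.png

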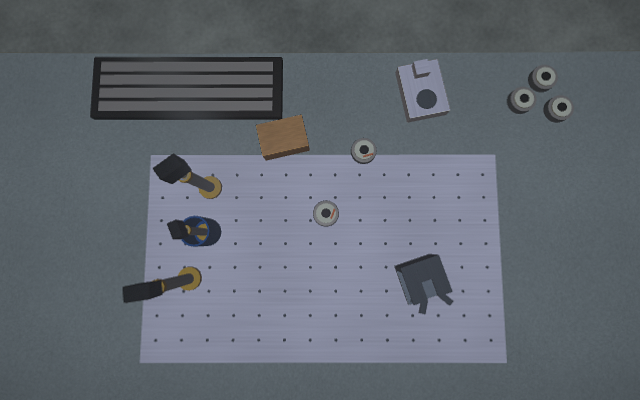

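Candidates for the gauge, by foot pixel in the top view: a taller one at (210,187), the one in the blue cup at (200,231), and another tall one at (190,278). The description (smallest, in the cup) points to the middle one. I'll check it in a close crop with measured sizes.

```bash
python3 - <<'E'
import pickle,sys
from h import *
for tag,rois in {'top0':[('gauges',(115,140,235,310)),('fork',(385,245,465,320))],'scene0':[('gauges',(380,115,460,280)),('fork',(200,140,260,210))]}.items():
    d=pickle.load(open(f'pics/{tag}.pkl','rb')); P=cloud(d)
    print(tag,'table',np.nanmedian(P[300:340,200:300,2]) if tag=='top0' else np.nanmedian(P[240:265,170:240,2]))
    ims=[]
    for n,(a,b,c,e) in rois:
        im=d['image'][b:e,a:c]; s=min(590/im.shape[0],395/im.shape[1]); ims.append(cv2.resize(im,None,fx=s,fy=s,interpolation=cv2.INTER_CUBIC))
    H=max(i.shape[0] for i in ims)
    cv2.imwrite(f'pics/{tag}_crop.png',np.hstack([cv2.copyMakeBorder(i,0,H-i.shape[0],0,5,0) for i in ims])[:600,:800])
    # dark grips: black pixels with height >0.1
    g=d['image'].max(2)
    hsv=cv2.cvtColor(d['image'],cv2.COLOR_BGR2HSV)
    m=((g<60)&(P[...,2]>0.1)&(P[...,0]>0.25)&(P[...,0]<0.95)&(abs(P[...,1])<0.6)).astype(np.uint8)
    n,l,st,_=cv2.connectedComponentsWithStats(m)
    for i in range(1,n):
        if st[i,4]>25:
            Q=P[l==i]; print('dark',st[i].tolist(),np.nanmin(Q,0).round(3),np.nanmax(Q,0).round(3))
            t=Q[:,2]>np.nanmax(Q[:,2])-0.008; print('   top c',Q[t].mean(0).round(3),t.sum())
    for nm,(a,b,c,e) in rois:
        if nm=='fork':
            Q=P[b:e,a:c].reshape(-1,3); t=abs(Q[:,2]-0.068)<0.004; print('fork plate',t.sum(),Q[t].min(0).round(3),Q[t].max(0).round(3),np.nanmax(Q[:,2]))
E
```

```text
top0 table 0.001775728236546481
dark [153, 154, 38, 30, 661] [0.666 0.222 0.165] [0.707 0.266 0.236]
   top c [0.686 0.243 0.233] 397
dark [167, 220, 22, 19, 285] [0.575 0.237 0.147] [0.605 0.262 0.182]
   top c [0.59  0.249 0.179] 185
dark [163, 278, 15, 13, 130] [0.485 0.269 0.1  ] [0.504 0.277 0.164]
   top c [0.497 0.271 0.16 ] 12
dark [123, 280, 40, 22, 624] [0.48  0.259 0.188] [0.508 0.302 0.236]
   top c [0.494 0.281 0.233] 457
fork plate 1579 [ 0.431 -0.251  0.064] [ 0.542 -0.152  0.072] 0.07244871125861496
scene0 table 0.0017130528764240371
dark [426, 126, 24, 24, 440] [0.477 0.261 0.173] [0.508 0.303 0.236]
   top c [0.494 0.282 0.232] 179
dark [424, 154, 14, 19, 137] [0.493 0.272 0.1  ] [0.506 0.292 0.161]
   top c [0.503 0.28  0.158] 18
dark [415, 176, 15, 21, 208] [0.575 0.238 0.129] [0.607 0.264 0.183]
   top c [0.591 0.251 0.179] 92
dark [414, 197, 27, 30, 516] [0.588 0.224 0.1  ] [0.708 0.267 0.236]
   top c [0.688 0.245 0.233] 240
dark [413, 226, 13, 20, 138] [0.684 0.233 0.1  ] [0.701 0.253 0.163]
   top c [0.697 0.241 0.158] 16
fork plate 770 [ 0.43  -0.25   0.064] [ 0.543 -0.152  0.072] 0.07540242420320475
```

View pics/top0_crop.png

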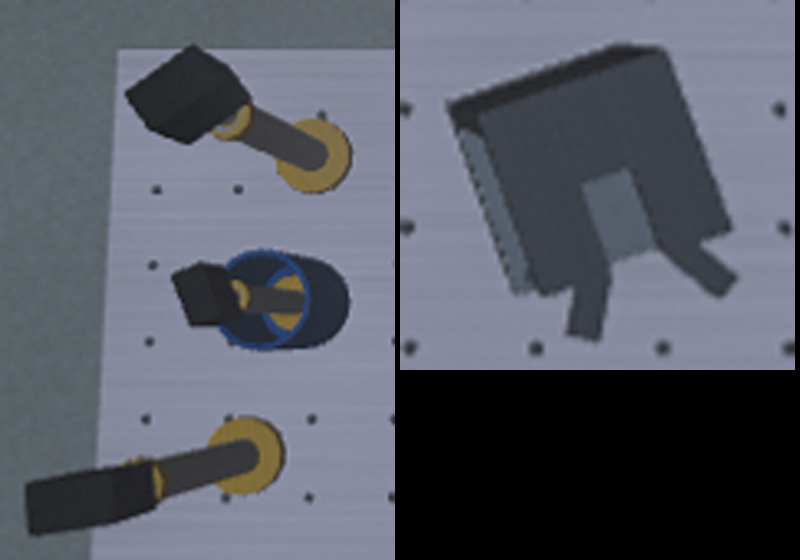

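View pics/scene0_crop.png

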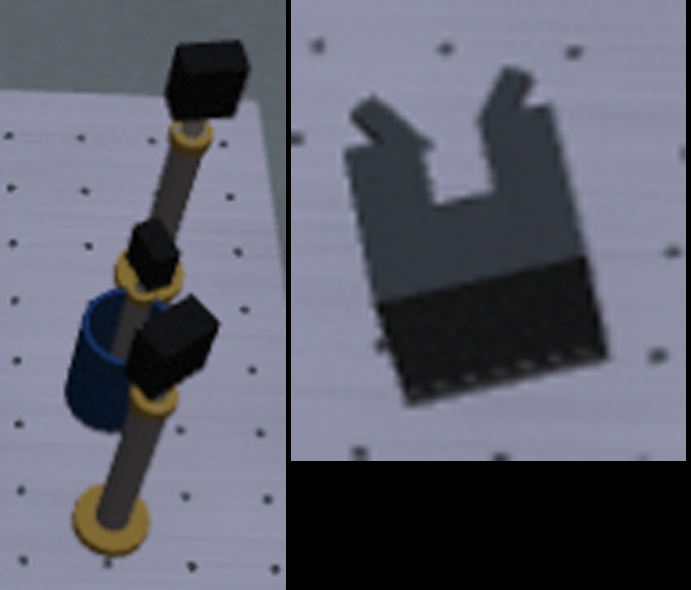

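The crops show that the middle gauge is the smallest one, standing in the blue cup (top crop at about (205,295)). Its grip top is at 0.179 m, where 0.178 is expected, while the two neighbours top out at 0.235. The grip's long side runs roughly along x. Next I take wrist shots over the fork and then over the cup.

```bash
python3 - <<'E'
from h import *
def Q(yaw): return [0,np.cos(yaw/2),np.sin(yaw/2),0]
ctrl.movep([0.44,-0.22,0.40],Q(0)); 
d=shot('wrist','wfork'); print(np.array(d['T_tool_cam']).round(3).tolist()); print(extr(d)[1],sensors.current_time())
ctrl.movep([0.55,0.22,0.44],Q(0)); 
d=shot('wrist','wcup'); print(extr(d)[1],sensors.current_time(),sensors.current_joint_pos())
E
```

```text
[[0.0, -0.962, -0.272, 0.077], [1.0, 0.001, -0.001, -0.001], [0.001, -0.272, 0.962, -0.17], [0.0, 0.0, 0.0, 1.0]]
[ 0.51670728 -0.21971186  0.56934332] 2.6167
[0.62695479 0.21994083 0.61004749] 4.3333 [ 2.88093329e-01 -4.89193485e-02  1.45765054e+00 -2.95087081e-04
  1.73291775e+00  1.86054091e+00]
```

View pics/wfork.png

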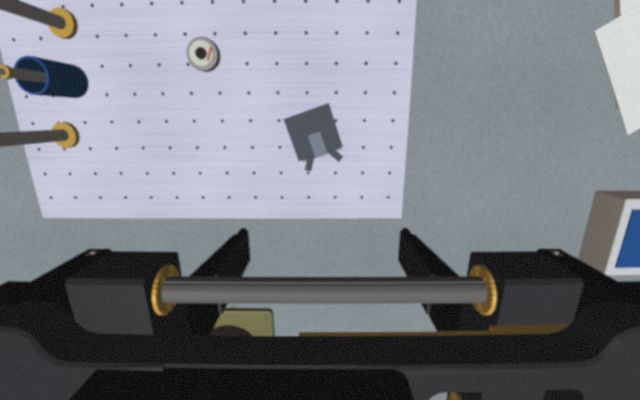

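View pics/wcup.png

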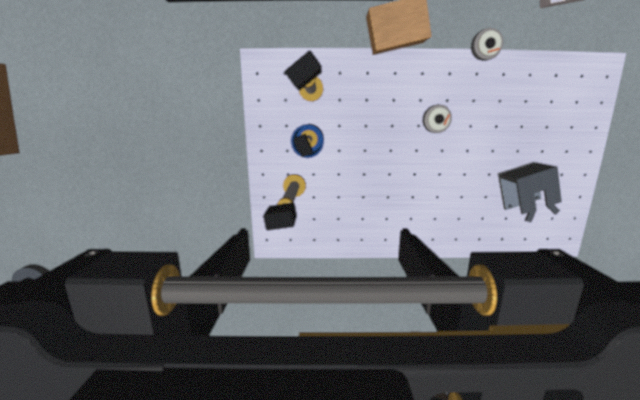

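The wrist view is wide. The gauge in the cup is at about (305,143) in the second shot and the fork is at (315,137) in the first. I'll take closer shots of both for yaw and centre.

```bash
python3 - <<'E'
from h import *
def Q(yaw): return [0,np.cos(yaw/2),np.sin(yaw/2),0]
ctrl.movep([0.46-0.03,-0.21,0.30],Q(0.0)); 
ctrl.movep([0.43,-0.21,0.19],Q(0.0)); 
d=shot('wrist','wfork2'); print(sensors.current_time())
ctrl.movep([0.5,0.1,0.34],Q(0)); 
ctrl.movep([0.545,0.24,0.285],Q(0)); 
d=shot('wrist','wcup2'); print(sensors.current_time())
im=np.hstack([cv2.imread('pics/wfork2.png')[:260,120:520],cv2.imread('pics/wcup2.png')[:260,120:520]])
cv2.imwrite('pics/w2.png',im)
E
```

```text
6.6083
8.6583
```

View pics/w2.png

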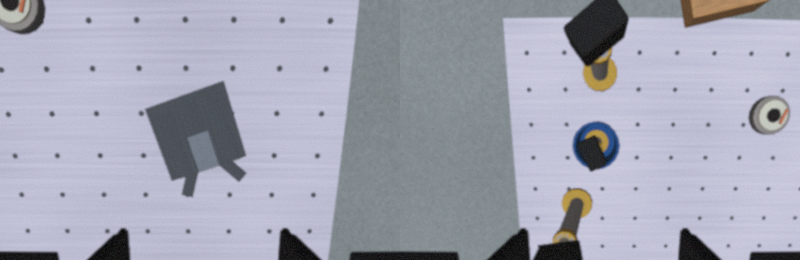

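```bash
cat > fit.py <<'E'
import sys,types
import pickle,numpy as np,cv2
from h import extr,ray,world,cloud
from scipy.optimize import minimize
def fork(tag,roi):
    d=pickle.load(open(f'pics/{tag}.pkl','rb')); P=cloud(d); a,b,c,e=roi
    m=np.zeros(P.shape[:2],bool); m[b:e,a:c]=True
    v,u=np.nonzero(m); X=world(d,np.c_[u,v],0.068)[:,:2]; dep=P[v,u,2]
    lab=np.where(np.isnan(dep),0,(abs(dep-0.069)<0.009)).astype(float)
    def err(p):
        x,y,t,L=p; c_,s_=np.cos(t),np.sin(t); D=X-[x,y]; f=D@[c_,s_]; g=D@[-s_,c_]
        k=3000 # soft edges
        sg=lambda z:1/(1+np.exp(-np.clip(k*z,-50,50)))
        plate=sg(f+.025)*sg(L-f)*sg(.04-abs(g)); slot=sg(.011-f)*sg(.011-abs(g))
        w=(f>-.025)
        return (((plate*(1-slot)-lab)**2)*w).sum()+ ((lab*w).sum()<50)*1e3
    best=min((minimize(err,[x,y,t,.05],method='Nelder-Mead',options=dict(xatol=1e-5,fatol=1e-3,maxiter=4000,initial_simplex=np.array([[x,y,t,.05]]+[[x+.01*(i==0),y+.01*(i==1),t+.1*(i==2),.05+.01*(i==3)] for i in range(4)]))) for x in(.475,.49) for y in(-.2,-.215) for t in(.3,.4)),key=lambda r:r.fun)
    print(tag,'fork x,y,yaw,L',best.x.round(4),'err',best.fun.round(1),'n',lab.sum(),'camz-depth',np.median(dep[lab>0]).round(4))
fork('top0',(385,245,465,320)); fork('wfork2',(255,70,380,205)); fork('scene0',(200,140,260,210)); fork('wfork',(275,95,350,180))
def grip(tag,roi,thr=55):
    d=pickle.load(open(f'pics/{tag}.pkl','rb')); P=cloud(d); a,b,c,e=roi
    m=np.zeros(P.shape[:2],bool); m[b:e,a:c]=True
    m&=(abs(P[...,2]-0.179)<0.007)
    v,u=np.nonzero(m); X=world(d,np.c_[u,v],0.178)[:,:2]
    (cx,cy),(w,h),ang=cv2.minAreaRect((X*1000).astype(np.float32))
    print(tag,'grip',round(cx,1),round(cy,1),'size',round(w,1),round(h,1),'ang',round(ang,1),'n',len(u),'z',P[m][:,2].mean().round(4), 'mean',X.mean(0).round(4))
grip('top0',(165,215,195,245)); grip('wcup2',(290,120,350,180)); grip('scene0',(405,170,435,205)); grip('wcup',(285,120,330,160))
def rim(tag,roi):
    d=pickle.load(open(f'pics/{tag}.pkl','rb')); P=cloud(d); a,b,c,e=roi
    m=np.zeros(P.shape[:2],bool); m[b:e,a:c]=True
    hsv=cv2.cvtColor(d['image'],cv2.COLOR_BGR2HSV); m&=(abs(P[...,2]-.085)<.006)&(abs(hsv[...,0].astype(int)-110)<15)&(hsv[...,1]>100)
    v,u=np.nonzero(m); X=world(d,np.c_[u,v],.085)[:,:2]
    (cx,cy),r=cv2.minEnclosingCircle((X*1000).astype(np.float32)); print(tag,'rim',round(cx,1),round(cy,1),'r',round(r,1),len(u))
rim('top0',(175,205,235,255)); rim('wcup2',(280,110,360,185))
E
python3 fit.py
```

```text
top0 fork x,y,yaw,L [ 0.4835 -0.2048  0.327   0.0511] err 37.5 n 1608.0 camz-depth 0.0689
wfork2 fork x,y,yaw,L [ 0.4832 -0.2047  0.326   0.0503] err 77.4 n 6118.0 camz-depth 0.068
scene0 fork x,y,yaw,L [ 0.4818 -0.2048  0.3164  0.0572] err 23.8 n 841.0 camz-depth 0.0689
wfork fork x,y,yaw,L [ 0.4834 -0.2041  0.3292  0.0501] err 20.1 n 2099.0 camz-depth 0.068
top0 grip 590.4 249.1 size 30.6 19.7 ang 24.0 n 206 z 0.1785 mean [0.5904 0.2493]
wcup2 grip 590.2 251.6 size 29.9 18.1 ang 23.3 n 600 z 0.1778 mean [0.5903 0.2516]
scene0 grip 590.8 250.5 size 33.2 19.4 ang 23.5 n 111 z 0.1783 mean [0.5911 0.2509]
wcup grip 590.0 251.9 size 30.0 18.1 ang 23.8 n 257 z 0.1778 mean [0.5902 0.252 ]
top0 rim 590.1 249.2 r 29.6 136
wcup2 rim 590.2 250.1 r 28.8 294
```

All views agree: grip at (0.590, 0.251), yaw 23.5°, measured size 30×18 mm, top at 0.178. The cup rim is at (0.590, 0.250) and the fork seat at (0.4833, -0.2047), yaw 0.327. At this yaw the gripper body clears the neighbouring gauges by about 19 mm. Now I grasp and lift.

```bash
python3 - <<'E'
from h import *
def Q(yaw): return [0,np.cos(yaw/2),np.sin(yaw/2),0]
ctrl.movep([0.590,0.251,0.28],Q(0.41))
print(sensors.current_ee_pos())
print('hit',ctrl.move_linear([0.590,0.251,0.143],rate=0.1,max_force=8))
print(sensors.current_ee_pos(),sensors.current_wrist_force())
eoat.close_gripper(effort=40)
print('w',sensors.current_gripper_width()*95,sensors.current_wrist_force(),sensors.current_time())
ctrl.move_linear([0.590,0.251,0.173],rate=0.06)
print(sensors.current_ee_pos(),'w',sensors.current_gripper_width()*95,sensors.current_wrist_force(),sensors.current_time())
d=shot('scene','lift1'); shot('top','lift1t')
cv2.imwrite('pics/lift1c.png',cv2.resize(d['image'][90:290,340:500],None,fx=3,fy=3))
E
```

```text
[0.59021639 0.24965791 0.28103622]
hit False
[0.59057186 0.2512     0.14402371] [ 0.24792567  0.44792566 -0.19897873]
w 17.52947707079003 [ 0.0392289  -0.80250735 -0.72694472] 11.85
[0.59000711 0.25098593 0.17321237] w 17.86813287949211 [-0.18329237 -0.55849545 -0.18988422] 12.5
```

View pics/lift1c.png

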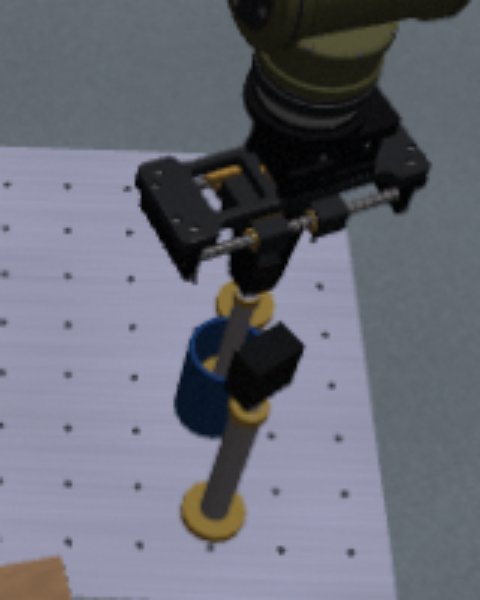

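The gripper is on the grip (width 17.9 mm) and the foot shows inside the cup at about (212,365). I continue the lift and check that the gauge has cleared the rim.

```bash
python3 - <<'E'
from h import *
ctrl.move_linear([0.590,0.251,0.265],rate=0.08); ctrl.sleep(0.3)
print(sensors.current_ee_pos(),'w',sensors.current_gripper_width()*95,sensors.current_wrist_force(),sensors.current_time())
d=shot('scene','lift2'); shot('top','lift2t')
cv2.imwrite('pics/lift2c.png',cv2.resize(d['image'][60:290,340:500],None,fx=2.5,fy=2.5))
E
```

```text
[0.58990094 0.25096726 0.26467776] w 17.691752604240992 [ 0.17555331 -0.28480813 -0.92731055] 14.2
```

View pics/lift2c.png

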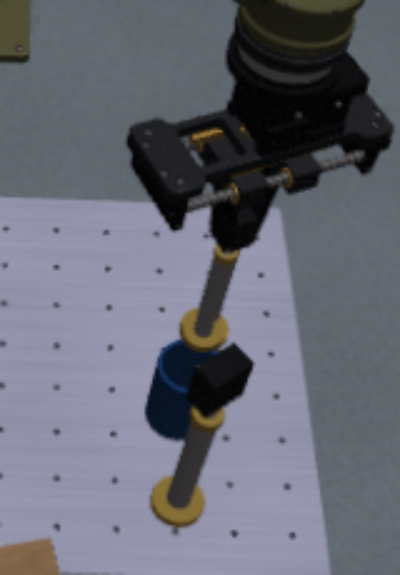

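The gauge hangs freely from the fingers with its foot, at crop (205,328), above the cup mouth. I measure the foot position relative to the TCP before transporting it.

```bash
cat > foot.py <<'E'
from h import *
def foot(tag,c,zr,rad=0.06):
    d=pickle.load(open(f'pics/{tag}.pkl','rb')); P=cloud(d)
    hsv=cv2.cvtColor(d['image'],cv2.COLOR_BGR2HSV)
    m=(abs(hsv[...,0].astype(int)-20)<10)&(hsv[...,1]>90)&(np.hypot(P[...,0]-c[0],P[...,1]-c[1])<rad)&(P[...,2]>zr[0])&(P[...,2]<zr[1])
    Q=P[m]; 
    if len(Q)==0: print(tag,'none'); return
    top=Q[:,2]>np.percentile(Q[:,2],90)-.006
    v,u=np.nonzero(m); 
    (cx,cy),r=cv2.minEnclosingCircle((Q[:,:2]*1000).astype(np.float32))
    print(tag,'n',len(Q),'zmax/min',Q[:,2].max().round(4),Q[:,2].min().round(4),'circ',round(cx,1),round(cy,1),'r',round(r,1))
E
python3 - <<'E'
from foot import *
for t in ['lift2','lift2t']:
    foot(t,(.59,.251),(.11,.16)); foot(t,(.59,.251),(.22,.27),.03)
E
```

```text
lift2 n 137 zmax/min 0.1444 0.132 circ 589.5 252.6 r 18.1
lift2 n 45 zmax/min 0.2699 0.2435 circ 595.6 252.0 r 12.3
lift2t n 133 zmax/min 0.1444 0.136 circ 589.6 249.9 r 17.4
lift2t n 4 zmax/min 0.2521 0.2469 circ 588.6 245.5 r 6.8
```

The foot is plumb below the TCP, within 1 to 2 mm in both views. Now I carry the gauge to a point 85 mm before the seat, lower it, and check alignment.

```bash
python3 - <<'E'
from foot import *
def Q(yaw): return [0,np.cos(yaw/2),np.sin(yaw/2),0]
S=np.array([.4833,-.2047]); t=.327; ux=np.array([np.cos(t),np.sin(t)])
p=S-0.085*ux
ctrl.move_linear([*p,0.265],attitude=Q(t),rate=0.2)
print(sensors.current_ee_pos(),sensors.current_wrist_force(),sensors.current_time())
print(ctrl.move_linear([*p,0.170],rate=0.1,max_force=8))
ctrl.sleep(0.2)
e=np.array(sensors.current_ee_pos()); print(e,sensors.current_wrist_force(),sensors.current_time(),'w',sensors.current_gripper_width()*95)
d=shot('scene','pre'); shot('top','pret')
foot('pre',p,(.02,.08)); foot('pret',p,(.02,.08))
foot('pre',p,(.13,.18),.03)
cv2.imwrite('pics/prec.png',np.hstack([cv2.resize(d['image'][60:220,180:340],None,fx=2.4,fy=2.4),cv2.resize(cv2.imread('pics/pret.png')[220:380,360:520],None,fx=2.4,fy=2.4)]))
E
```

```text
[ 0.40302163 -0.23158837  0.26498686] [ 0.51242585  0.69713564 -0.77668743] 17.0417
False
[ 0.40316008 -0.23226776  0.17077263] [ 0.12051235 -0.24974854 -1.25899313] 18.3417 w 17.85041585298651
pre n 84 zmax/min 0.0568 0.039 circ 404.6 -230.5 r 17.6
pret n 155 zmax/min 0.0785 0.0434 circ 403.2 -230.7 r 17.3
pre n 34 zmax/min 0.1771 0.1483 circ 407.9 -230.8 r 12.1
```

View pics/prec.png

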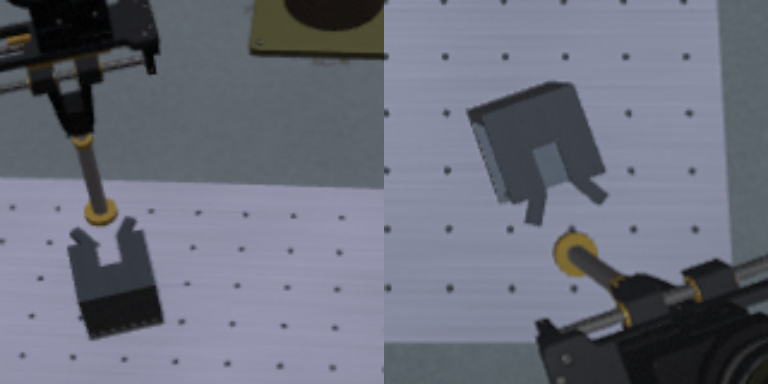

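The foot is at scene crop (101,210), in line with the slot mouth and about 1 mm off the slot's middle. Now I slide it in with a force guard.

```bash
python3 - <<'E'
from foot import *
S=np.array([.4833,-.2047]); t=.327; ux=np.array([np.cos(t),np.sin(t)]); uy=np.array([-ux[1],ux[0]])
p=S-0.001*ux-0.0006*uy
print('hit',ctrl.move_linear([*p,0.170],rate=0.05,max_force=6))
ctrl.sleep(0.3)
e=np.array(sensors.current_ee_pos()); f=np.array(sensors.current_wrist_force()); print(e,f,(e[:2]-S)@ux,(e[:2]-S)@uy,sensors.current_time(),'w',sensors.current_gripper_width()*95)
d=shot('scene','ins'); shot('top','inst')
cv2.imwrite('pics/insc.png',np.hstack([cv2.resize(d['image'][60:220,180:340],None,fx=2.4,fy=2.4),cv2.resize(cv2.imread('pics/inst.png')[220:380,360:520],None,fx=2.4,fy=2.4)]))
E
```

```text
hit False
[ 0.48248141 -0.20561397  0.17000274] [ 0.74280041  0.06750845 -1.94370169] -0.0010687856772379925 -0.0006026091588470592 20.575 w 17.8157127263539
```

View pics/insc.png

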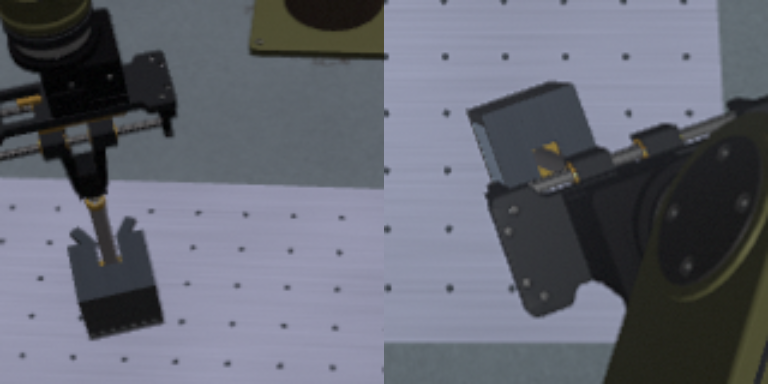

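The tube sits in the slot with the brass foot showing under the plate. Contact is expected at TCP z of about 0.1875. I raise in small steps and log the force.

```bash
python3 - <<'E'
from h import *
def fz(n=12):
    a=[]
    for _ in range(n): a.append(sensors.current_wrist_force()); ctrl.sleep(0.008)
    return np.mean(a,0).round(2)
e0=sensors.current_ee_pos(); xy=list(e0[:2])
for z in [0.180,0.184,0.187,0.190,0.193,0.197,0.202,0.207]:
    ctrl.move_linear([*xy,z],rate=0.03); e=sensors.current_ee_pos(); print(np.round(e,4),fz(),round(sensors.current_gripper_width()*95,2))
print(sensors.current_time())
E
```

```text
[ 0.4827 -0.2057  0.1804] [ 0.07  0.06 -1.4 ] 17.74
[ 0.4827 -0.2057  0.1843] [-0.01  0.07 -0.86] 17.69
[ 0.4824 -0.2055  0.1869] [-0.22  0.08 -1.4 ] 17.42
[ 0.4823 -0.2055  0.1898] [-0.64  0.08 -3.61] 17.99
[ 0.4823 -0.2055  0.193 ] [-0.95  0.6  -3.56] 17.72
[ 0.4823 -0.2055  0.1971] [-1.11  0.44 -4.16] 17.85
[ 0.4824 -0.2055  0.2021] [-1.5   0.85 -4.85] 18.05
[ 0.4824 -0.2055  0.2071] [-1.68  1.34 -5.65] 18.0
23.9083
```

Contact came at about 0.188 as predicted, and the force rises with the spring. I continue to a rod extension of about 45 mm (TCP 0.2327) and look at the band.

```bash
cat > fz.py <<'E'
from h import *
def fz(n=12):
    a=[]
    for _ in range(n): a.append(sensors.current_wrist_force()); ctrl.sleep(0.008)
    return np.mean(a,0).round(2)
E
python3 - <<'E'
from fz import *
xy=list(sensors.current_ee_pos()[:2])
for z in [0.216,0.225,0.2328]:
    ctrl.move_linear([*xy,z],rate=0.03); e=sensors.current_ee_pos(); print(np.round(e,4),fz(),round(sensors.current_gripper_width()*95,2))
ctrl.sleep(0.3)
d=shot('scene','up'); shot('top','upt'); shot('wrist','upw')
print(sensors.current_time())
cv2.imwrite('pics/upc.png',np.hstack([cv2.resize(d['image'][100:200,185:265],None,fx=6,fy=6,interpolation=cv2.INTER_CUBIC),cv2.resize(cv2.imread('pics/upt.png')[240:340,380:430],None,fx=6,fy=6)]))
E
```

```text
[ 0.4824 -0.2055  0.2161] [-1.48  0.81 -6.35] 18.29
[ 0.4824 -0.2055  0.2251] [-1.51  0.92 -7.5 ] 17.94
[ 0.4823 -0.2055  0.2329] [-1.25  1.12 -8.66] 17.93
25.9667
```

View pics/upc.png

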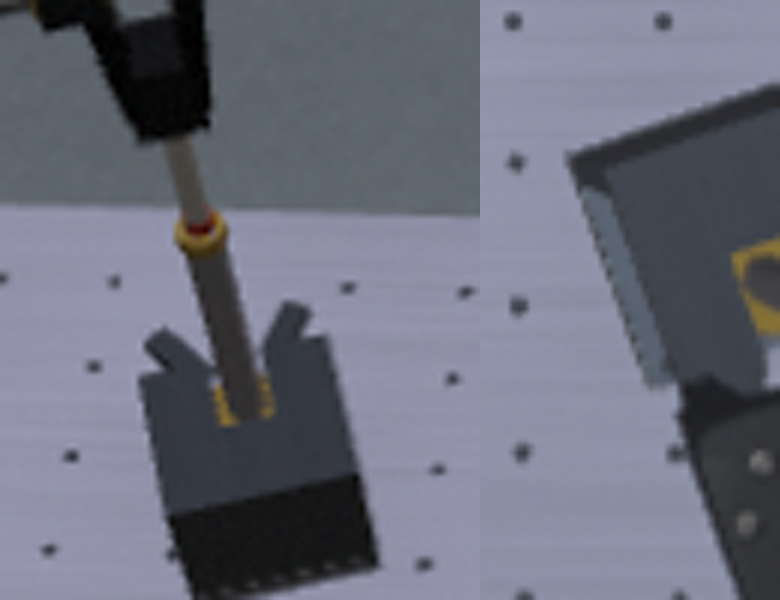

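View pics/upw.png

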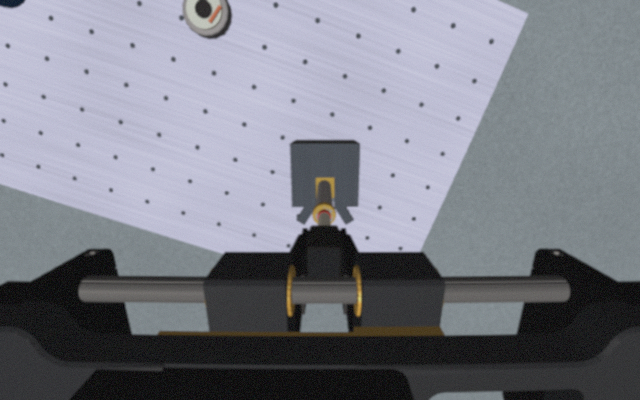

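A red sliver of the band shows just above the brass mouth, at crop (203,222), as intended. I measure its height against the mouth.

```bash
python3 - <<'E'
import pickle
from h import *
from foot import foot
d=pickle.load(open('pics/up.pkl','rb')); P=cloud(d); hsv=cv2.cvtColor(d['image'],cv2.COLOR_BGR2HSV)
A=np.array([.4823,-.2055])
R,c=extr(d)
u0=A-c[:2]; u0=-u0/np.linalg.norm(u0)  # toward camera
def axis_z(uv,off): # intersect ray with vertical plane through axis+off*u0, facing camera
    w=(ray(d,[uv])@R.T)[0]; q=A+off*u0; s=((q-c[:2])@u0)/(w[:2]@u0); return (c+w*s).round(4)
for v in range(120,145):
    u=int(round(213.5+(v-123)*(218.5-213.5)/(135-123)))
    print(v,u,d['image'][v,u-1:u+3].tolist(),P[v,u].round(4),'z@front',axis_z((u,v),.005)[2])
foot('up',A,(.14,.19),.03); foot('up',A,(.03,.061),.03)
m=(abs(hsv[...,0].astype(int)-20)<10)&(hsv[...,1]>90)&(np.hypot(P[...,0]-A[0],P[...,1]-A[1])<.025)
Q=P[m]; print(np.sort(Q[:,2]).round(3))
# mouth ring fit & grip dark lower edge
k=m&(P[...,2]>.14); v,u=np.nonzero(k); X=world(d,np.c_[u,v],.172); print('ring@.172',X.min(0),X.max(0))
E
```

```text
120 212 [[6, 5, 5], [5, 5, 5], [10, 9, 9], [8, 8, 8]] [ 0.4988 -0.2007  0.2476] z@front 0.2357
121 213 [[5, 6, 7], [6, 4, 6], [8, 8, 8], [10, 8, 8]] [ 0.496  -0.2001  0.2417] z@front 0.2321
122 213 [[11, 10, 11], [18, 19, 20], [21, 23, 24], [30, 31, 33]] [ 0.4975 -0.2001  0.2402] z@front 0.2292
123 214 [[46, 49, 51], [48, 50, 53], [56, 58, 62], [80, 80, 82]] [ 0.4874 -0.2023  0.2264] z@front 0.2255
124 214 [[65, 69, 71], [64, 67, 71], [64, 68, 70], [70, 74, 78]] [ 0.484  -0.2042  0.2196] z@front 0.2226
125 214 [[68, 70, 73], [63, 68, 71], [64, 67, 70], [69, 74, 77]] [ 0.4856 -0.2042  0.2181] z@front 0.2196
126 215 [[63, 66, 70], [63, 67, 70], [68, 71, 75], [85, 85, 84]] [ 0.4862 -0.2022  0.2157] z@front 0.2159
127 215 [[64, 68, 70], [63, 67, 70], [66, 70, 73], [75, 77, 80]] [ 0.4845 -0.2035  0.2107] z@front 0.2129
128 216 [[64, 68, 71], [64, 68, 71], [69, 74, 77], [104, 99, 93]] [ 0.4851 -0.2016  0.2082] z@front 0.2091
129 216 [[62, 67, 70], [62, 65, 69], [68, 73, 76], [95, 92, 90]] [ 0.4839 -0.2026  0.2036] z@front 0.2061
130 216 [[62, 67, 70], [63, 67, 70], [67, 70, 74], [84, 85, 8
[... 1609 characters left out ...]
203.5 r 9.3
up n 1 zmax/min 0.0608 0.0608 circ 488.3 -212.7 r 0.0
[0.061 0.062 0.062 0.062 0.063 0.063 0.063 0.064 0.064 0.064 0.064 0.065
 0.065 0.065 0.066 0.07  0.076 0.078 0.163 0.164 0.165 0.166 0.168 0.168
 0.168 0.169 0.169 0.169 0.169 0.17  0.171 0.171 0.171 0.171 0.171 0.172
 0.172 0.172 0.172 0.173 0.173 0.173 0.173 0.173 0.173 0.174 0.174 0.174
 0.174 0.175 0.175 0.175 0.177 0.246 0.257 0.264 0.283 0.335 0.336 0.338
 0.338 0.339 0.34  0.38  0.487 0.487 0.488 0.488 0.488 0.488 0.488 0.488
 0.488 0.488 0.488 0.488 0.488 0.489 0.489 0.489 0.489 0.489 0.489 0.489
 0.49  0.49  0.49  0.49  0.49  0.49 ]
ring@.172 [ 0.03553755 -0.41830989  0.172     ] [ 0.49455767 -0.19471073  0.172     ]
```

The visible red is about 5.5 mm tall, from 0.1755 to 0.181, so the rod is out about 45 mm. That matches the kinematic value of 45.2 mm. I make a final check of steadiness and bystanders, then hand in.

```bash
python3 - <<'E'
from fz import *
print(np.round(sensors.current_ee_pos(),4),fz(),round(sensors.current_gripper_width()*95,2))
a=pickle.load(open('pics/top0.pkl','rb')); b=shot('top','fin')
for d in (a,b):
    P=cloud(d); hsv=cv2.cvtColor(d['image'],cv2.COLOR_BGR2HSV); m=np.zeros(P.shape[:2],bool); m[205:255,175:235]=True
    m&=(abs(P[...,2]-.085)<.006)&(abs(hsv[...,0].astype(int)-110)<15)&(hsv[...,1]>100)
    v,u=np.nonzero(m); X=world(d,np.c_[u,v],.085)[:,:2]*1000; print('cup',np.round(cv2.minEnclosingCircle(X.astype(np.float32)),1) if 0 else cv2.minEnclosingCircle(X.astype(np.float32)))
for n,(x0,y0,x1,y1) in dict(carton=(250,110,315,165),coil1=(308,195,342,235),coil2=(348,132,380,168)).items(): print(n,'mean diff',np.abs(a['image'][y0:y1,x0:x1].astype(int)-b['image'][y0:y1,x0:x1]).mean().round(2))
order.job_done(); print(sensors.current_time())
E
```

```text
[ 0.4824 -0.2055  0.2327] [-1.29  0.89 -8.91] 17.87
cup ((590.0860595703125, 249.1855926513672), 29.58631134033203)
cup ((590.1094360351562, 249.39244079589844), 29.683305740356445)
carton mean diff 5.8
coil1 mean diff 7.77
coil2 mean diff 6.71
the job is handed in; nothing more can be done
the job is handed in; nothing more can be done
```

```bash
python3 - <<'E'
import cv2,numpy as np
a=cv2.imread('pics/top0.png',0).astype(np.float32);b=cv2.imread('pics/fin.png',0).astype(np.float32)
print('bg',abs(a[10:40]-b[10:40]).mean(),(b-a)[120:140,420:480].mean())
for n,(x0,y0,x1,y1) in dict(carton=(250,110,315,165),coil1=(308,195,342,235),coil2=(348,132,380,168)).items(): print(n,cv2.phaseCorrelate(a[y0:y1,x0:x1].copy(),b[y0:y1,x0:x1].copy()))
E
```

```text
bg 5.0165625 5.923333
carton ((-0.021139291646875336, -0.011003985786761206), 0.9978188483251466)
coil1 ((-0.007109443434270446, -0.005582556346382717), 0.9964764802820153)
coil2 ((0.029548312560113033, -0.006463373578345255), 0.9992679018113348)
```

The gauge is held in the fork with its tube mouth in the red band, and I handed the job in after about 26 s; the interface gave no verdict. I pinched the smallest gauge, the one in the blue cup, by its grip at 40 N and lifted it clear. I slid the tube to about 1 mm short of the seat, then pulled the grip straight up against the spring.

Last checks:
- **Rod extension:** the arm's motion gives 45.2 mm and the red visible above the mouth gives about 45 mm, against a band of 40 to 50 mm.
- **Force:** the pull was steady at about 8.9 N including the gauge's weight. The spring's share comes to roughly 7.5 N, a little under the 8.6 N the description implies for 45 mm. I put that down to the weight not being known exactly. A side force of about 1.5 N was also present.
- **Grip:** the fingers stood at 17.9 mm, showing no slip.
- **Upright:** I measured the gauge as plumb while it hung free, but did not measure its tilt again under load.
- **Cup, coils and carton:** the cup moved about 0.2 mm and the coils and carton less than 0.1 mm, all within measurement noise. Their first image comparison showed differences, but those came from an overall brightness change.

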